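# Find the unlocked lid of the scrap box and push it open

## Task

One of the four lids on the grey scrap box has been unlocked so that the dish of wire scrap can go in, but they all look shut: press the black pads at the back of the lids in turn, gently, to find the one that rocks. Press that pad down until the front of the lid stands well up, then push the raised front backwards until the lid is fully open against its stop and stays there. Do not lean hard on the locked lids, do not shift or lift the box, and leave the other things on the bench where they lie.

Things in the scene. Friction and masses are not known exactly. Their poses are not given: they have to be found in the camera images.
- scrap_box: grey steel scrap box with four lids side by side, 156 mm deep (x) x 284 wide (y) x 70 high, about 3 kg, loose on rubber feet. Origin: centre of its underside; x points from the front (key locks, robot side) to the back, y left, z up. Frame (10 mm wide at front and back) and shut lids are flush on top, 70 mm above the bench. Cells are 55 mm deep; lids 1 to 4 lie at y = +102, +34, -34, -102 mm
- lid_1 (a joint): hinge angle (rad) of the leftmost lid: 0 shut, 1.85 fully open at its stop. All lids are alike: steel plates 132 (x) x 60 (y) x 5 mm on a cross pin along y, 18 mm behind the box's centre and 67.5 mm above the bench; 84 mm of lid lie in front of the pin, a 48 mm tail behind it. Pressing the tail down lifts the front edge
- lid_2 (a joint): hinge angle (rad) of the second lid from the left, as lid_1. Three lids are locked by a raised catch under the tail and give no more than 2 mm there (0.08 rad) when pressed; one lid, a different one each time, is unlocked. Nothing to be seen tells which
- lid_3 (a joint): hinge angle (rad) of the third lid from the left, as lid_1. An unlocked lid follows a press of 3 to 6 N on its pad all the way down, and its stiff pin holds it wherever it is left. A fingertip 30 mm below the frame raises it to about 1 rad. From there a level push of 2 to 5 N on the raised front tips it back; below about 0.9 rad a level push may jam: push up and back along the edge's arc
- lid_4 (a joint): hinge angle (rad) of the rightmost lid, as lid_1
- lid_1_pad (a point): middle of the ribbed black rubber pad (30 mm in x, 38 mm in y) on top of lid 1's tail, 27 mm behind its pin: the place to press. Axes are the lid's own (parallel to the box's when shut)
- lid_1_edge (a point): middle of lid 1's front edge, 84 mm in front of its pin; axes as for the pad
- lid_2_pad (a point): middle of the ribbed black rubber pad (30 mm in x, 38 mm in y) on top of lid 2's tail, 27 mm behind its pin: the place to press. Axes are the lid's own (parallel to the box's when shut)
- lid_2_edge (a point): middle of lid 2's front edge, 84 mm in front of its pin; axes as for the pad
- lid_3_pad (a point): middle of the ribbed black rubber pad (30 mm in x, 38 mm in y) on top of lid 3's tail, 27 mm behind its pin: the place to press. Axes are the lid's own (parallel to the box's when shut)
- lid_3_edge (a point): middle of lid 3's front edge, 84 mm in front of its pin; axes as for the pad
- lid_4_pad (a point): middle of the ribbed black rubber pad (30 mm in x, 38 mm in y) on top of lid 4's tail, 27 mm behind its pin: the place to press. Axes are the lid's own (parallel to the box's when shut)
- lid_4_edge (a point): middle of lid 4's front edge, 84 mm in front of its pin; axes as for the pad
- steel_dish: shallow spun steel dish of scrap wire, 145 mm across, 25 mm high, left of the box; origin at the centre of its underside; not needed, stays where it is
- blue_box: small open card box of blue glass, 52x60x26 mm; origin at the centre of its underside; not needed, stays where it is
- pumice: grey pumice block, 48x85x26 mm; origin at the centre of its underside; not needed, stays where it is
- tweezers: black cross-lock tweezers lying flat, 14x162x9 mm; origin at the centre of the underside; not needed, stays where it is
- bur_box: open card box of burs, 57x62x20 mm; origin at the centre of its underside; not needed, stays where it is

How it is judged:
By the outcome, as a careful person would: the job done as asked, in the order asked, and still so for the second after the job is handed in, with the robot touching nothing.
It also fails if it takes over 48 s, if anything falls off the work surface, if the arm or the gripper's body presses on something with over 40 N, if the wrist force passes 120 N, or if a joint passes its speed limit or range.

## Robot

A 6-joint arm with a two-finger parallel gripper is mounted at the origin on a cart in front of the work surface, level with it; the furniture and walls round the work are solid. World frame = base frame: x ahead of the robot, y to its left, z up, the work surface at z = 0. Lengths are in m, angles in rad, forces in N, time in s.
With the tool pointing down it reaches from about 0.225 to 0.875 m from the base axis. Payload 3.4 kg.
Tool frame: the origin (TCP) lies at the centre of the arm's flange, where the gripper is bolted on; the fingertips stand manip.tcp_to_tips ahead of it and the grasp point (between the pads) lies 155 mm ahead of it (manip.tcp_to_tips is the distance from the TCP to the fingertips, in m); z points along the fingers, y is the line along which they close (so a half turn about z gives the same grasp; the last joint's range is limited). The gripper opens to 85 mm and grips with 20 to 120 N. Pads are 22 mm wide; open, the fingers measure 114 mm over their backs; the gripper's body (76 mm by 85 mm) begins 54 mm behind the grasp point. The pads swing forward as they close: fully open they stand 13 mm farther back than shut.
Start: joints at [-1.451, 0.276, 1.505, -0, 1.361, -0.121], TCP at [0.137, -0.558, 0.405] pointing down, gripper open.
Joint ranges: [-2.89, 2.89], [-0.75, 2.08], [0.22, 2.7], [-1.18, 4.32], [0.11, 2.71], [-2.7, 2.7]. Speed limits (rad/s): [2.57, 2.57, 3.14, 3.14, 3.14, 3.14].

## Interface

Orientations are given as a unit quaternion [w, x, y, z].
In Python, from rig import sensors, imaging, manip gives the robot as it stands. The module is installed in compiled form; this text tells all that it offers.
- The arm moves only by the tool jog_arm, never from a script. Its argument "plan" is a list of rows, each an object of numbers: "dx", "dy", "dz": the shift along the tool's x, y, z in mm; "ax", "ay", "az": the turn, a rotation vector about the tool's x, y, z in units of 6 degrees (1.0 is 6 degrees); "grip": the closure, from 0 (fully open) to 1 (shut). A call has 1 to 20 rows; each row shifts and turns the commanded pose from where the row before left it, along the tool's axes as they then stand; what a row does not reach is not made up. A row lasts 1/12 s, in which the tool goes at most 41.7 mm and 7.16 degrees, less where a joint would pass 70% of its speed; a pose out of reach is approached as far as the arm can. A call is refused whole if a number of a shift passes 41.7 or a number of a turn 1, either way. A call with a gripper value outside its range is refused whole. The fingers move at their own pace and stop on an object; "grip_force" is the grip in N (left out, the last holds). Time passes only in rows, so rows that do not move let the fingers close. It gives the time, the measured TCP pose, the force, the opening and the grip force at its end, in the units of the state.
- sensors.get_state(): the state, without advancing time (a new reading comes with each control period).
- imaging.get_image(name): name is "scene" or "top" or "wrist"; returns a dict with "image" (384x512x3 uint8, red, green, blue), "K" (3x3 intrinsics, pixels), "k1" (the pictures are not rectified: a ray, as slopes to the right and down, at radius r is drawn at 1 + k1 r^2 times it, then the intrinsics apply), "extrinsics" (4x4, takes a point from world to camera coordinates). Camera axes: x right, y up, looking along -z (the intrinsics and any distortion apply to the point x, -y, -z); pixel columns grow to the right and rows downward; lengths in m; the calibration is good to about 2 mm. A picture is of the moment at which its call begins. There is no depth.
- manip.sign_off(): hands the job in; it is judged then, once.
The state is a dict: "clock": time; "qpos": joint angles; "qd": joint speeds; "effort": joint torques, N m; "position": TCP position; "ee_rot": TCP orientation; "contact_force": force on the tool from outside, world axes, zero at the start; "moment": the same for the moment, N m; "width": finger opening in m; "gripper_force": force on a finger pad.
Only numpy, scipy, OpenCV 4.12 (cv2) and the standard library are available. Lean on these libraries where they do the work, as an engineer would, in place of code of your own. Each camera call takes 0.05 s, during which the arm holds its last target. There are 200 camera calls.

## Working session

There is one attempt and no reset: what is moved stays moved. The work goes in short steps, Python scripts to look and compute and a tool call to move; the robot and the scene stay as the last step left them, time stands still between calls to the robot, and variables do not carry over. Pictures are saved under pics/ and viewed, at most 10 in all, crops included, and the job is handed in when it is done.

Besides the shell and the picture viewer there is one more tool, called after "Emit:" as name(argument=value, ...), one argument or row to a line, values as JSON. jog_arm: Moves the arm, as the interface text tells. Its arguments: {"type":"object","properties":{"plan":{"type":"array"},"grip_force":{"type":"number"}},"required":["plan"]}

```bash
mkdir -p pics
cat > h.py <<'E'
import numpy as np, cv2
from rig import sensors, imaging, manip
def ray(im,u,v):
    K=im["K"];k1=im["k1"];p=np.array([(u-K[0,2])/K[0,0],(v-K[1,2])/K[1,1]])
    q=cv2.undistortPoints(np.array([[[u,v]]],float),K,np.array([k1,0,0,0.]))[0,0]
    E=im["extrinsics"];R=E[:3,:3];t=E[:3,3]
    return -R.T@t, R.T@np.array([q[0],-q[1],-1])
def on(im,u,v,z):
    c,d=ray(im,u,v); return c+d*(z-c[2])/d[2]
def proj(im,P):
    E=im["extrinsics"];p=E[:3,:3]@P+E[:3,3];a=np.array([p[0],-p[1]])/-p[2]
    a=a*(1+im["k1"]*(a@a));K=im["K"];return a*[K[0,0],K[1,1]]+[K[0,2],K[1,2]]
E
python3 - <<'E'
from h import *
s=sensors.get_state();print(s);print(manip.tcp_to_tips)
for n in("scene","top"):
    im=imaging.get_image(n);np.savez("pics/%s0.npz"%n,**im)
    cv2.imwrite("pics/%s0.png"%n,cv2.cvtColor(im["image"],cv2.COLOR_RGB2BGR))
E
```

```text
{'clock': 0.0, 'qpos': array([-1.45096668e+00,  2.76614891e-01,  1.50615101e+00,  3.34366166e-06,
        1.36070730e+00, -1.21027031e-01]), 'qd': array([ 4.47346269e-04,  5.44158134e-04, -6.65077887e-04,  1.55764439e-03,
        2.37290083e-05, -1.86525595e-03]), 'effort': array([ 2.93218793e-03, -4.16761494e+01, -2.45806825e+01,  2.72493680e-04,
        1.11310792e-02,  4.12932621e-07]), 'position': array([ 0.13711184, -0.55819204,  0.40382095]), 'ee_rot': array([-9.40271923e-04,  9.92756871e-01,  1.20137053e-01,  2.19767708e-06]), 'contact_force': array([ 0.27752556, -0.61604714,  0.54235153]), 'moment': array([0.04016249, 0.00531403, 0.00988258]), 'gripper_force': 0.0, 'width': 0.0855802572112536}
0.1734
```

View pics/top0.png

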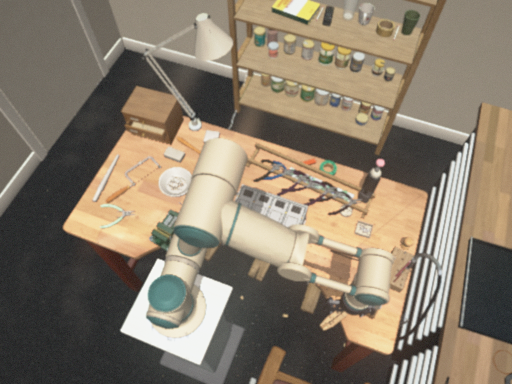

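View pics/scene0.png

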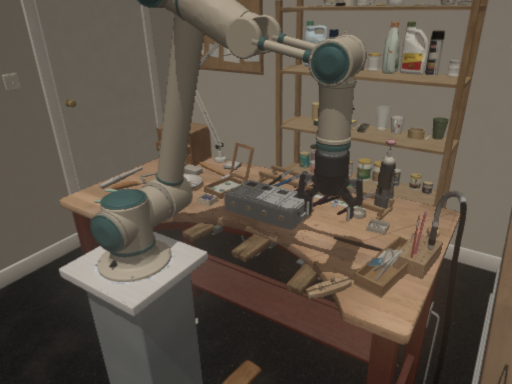

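The top view shows the box near (273,207), partly hidden by the arm; in the scene view it is near (265,203). I'll enlarge both.

Run:
```python
import cv2
a=cv2.imread("pics/top0.png")[175:240,225:325];b=cv2.imread("pics/scene0.png")[170:235,215:315]
f=lambda x:cv2.resize(x,None,fx=8,fy=8,interpolation=cv2.INTER_CUBIC)[:,:]
m=cv2.vconcat([cv2.resize(f(a),(460,299)),cv2.resize(f(b),(460,299))])
cv2.imwrite("pics/m1.png",m)
from h import *
import numpy as np
for n in("top","scene"):
    im=np.load("pics/%s0.npz"%n);print(n,[proj(im,np.array(p)).round(0) for p in [(0,0,0),(.3,0,0),(.6,0,0),(.5,.2,0),(.5,-.2,0)]], ray(im,256,192)[0])
```

```text
top [array([177., 309.]), array([210., 239.]), array([238., 179.]), array([186., 184.]), array([274., 213.])] [-0.25206888 -0.41649292  1.55254046]
scene [array([135., 260.]), array([201., 218.]), array([248., 188.]), array([196., 186.]), array([277., 209.])] [-0.63540061 -0.88181056  0.70349623]
```

View pics/m1.png

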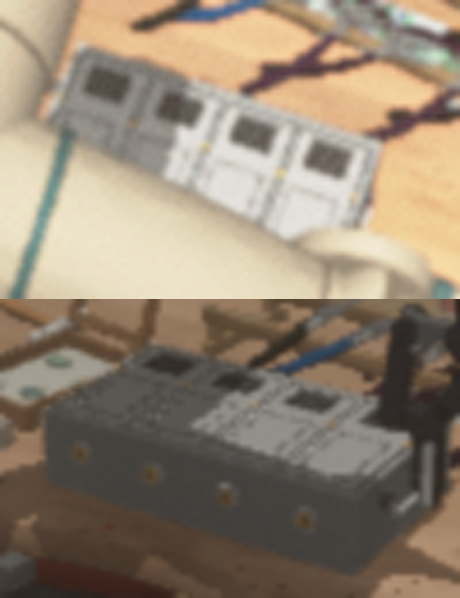

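Top crop: pads 1–4 at about (106,84), (180,107), (254,132), (327,158). Scene crop: three pads at (170,362), (238,380), (311,400). Now I cast these to positions.

Run:
```python
from h import *
t=np.load("pics/top0.npz");s=np.load("pics/scene0.npz")
P=[on(t,225+u/4.6-.4,175+v/4.6-.4,.071) for u,v in [(106,84),(180,107),(254,132),(327,158)]]
Q=[on(s,215+u/4.6-.4,170+(v-299)/4.6-.4,.071) for u,v in [(170,362),(238,380),(311,400)]]
print(np.round(P,4));print(np.round(Q,4));d=P[0]-P[3];print(np.linalg.norm(d),"yaw",np.arctan2(-d[0],d[1]))
```

```text
[[ 0.515  -0.0803  0.071 ]
 [ 0.5167 -0.1491  0.071 ]
 [ 0.5165 -0.2177  0.071 ]
 [ 0.515  -0.2849  0.071 ]]
[[ 0.5155 -0.0772  0.071 ]
 [ 0.5143 -0.1449  0.071 ]
 [ 0.512  -0.2148  0.071 ]]
0.20460942045821146 yaw 0.0001497496514270302
```

Emit:
jog_arm(
  plan=[
    {"az": 0.77,"grip": 1},
    {"az": 0.77,"grip": 1},
    {"az": 0.76,"grip": 1},
    {"dx": 30,"dy": -22,"grip": 1},
    {"dx": 30,"dy": -22,"grip": 1},
    {"dx": 30,"dy": -22,"grip": 1},
    {"dx": 30,"dy": -22,"grip": 1},
    {"dx": 30,"dy": -22,"grip": 1},
    {"dx": 30,"dy": -22,"grip": 1},
    {"dx": 30,"dy": -22,"grip": 1},
    {"dx": 30,"dy": -22,"grip": 1},
    {"dx": 30,"dy": -22,"grip": 1},
    {"dx": 30,"dy": -22,"grip": 1},
    {"dx": 30,"dy": -22,"grip": 1},
    {"dx": 30,"dy": -22,"grip": 1},
    {"grip": 1},
    {"grip": 1},
  ],
  grip_force=40,
)

```text
$.plan[0]: bad value
```

Run:
```python
from h import *
s=sensors.get_state();print({k:np.round(v,4) for k,v in s.items()},manip.tcp_to_tips)
im=imaging.get_image("wrist");np.savez("pics/w1.npz",**im)
cv2.imwrite("pics/w1.png",cv2.cvtColor(im["image"],cv2.COLOR_RGB2BGR))
print([proj(im,np.array(p)).round(0) for p in [(.515,-.285,.071),(.515,-.216,.071),(.515,-.147,.071)]])
```

```text
{'clock': np.float64(0.1), 'qpos': array([-1.451 ,  0.2766,  1.506 ,  0.    ,  1.3607, -0.121 ]), 'qd': array([ 0.0008, -0.0016, -0.0028,  0.0011,  0.0004, -0.0014]), 'effort': array([ 7.00000e-04, -4.17700e+01, -2.46406e+01, -2.00000e-04,
        5.80000e-03,  0.00000e+00]), 'position': array([ 0.1371, -0.5582,  0.4039]), 'ee_rot': array([-8.000e-04,  9.928e-01,  1.201e-01,  0.000e+00]), 'contact_force': array([ 0.1549, -0.0411, -0.0755]), 'moment': array([ 0.0202, -0.0229, -0.006 ]), 'gripper_force': np.float64(0.0), 'width': np.float64(0.0855)} 0.1734
[array([ -47., -535.]), array([-161., -562.]), array([-271., -583.])]
```

View pics/w1.png

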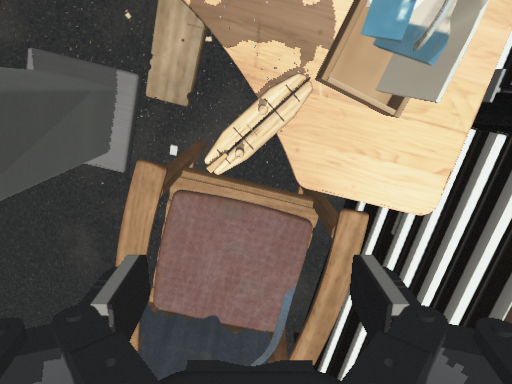

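The wrist view shows only the chair and the bench edge, because the arm has not moved. The call was refused, so I'll retry with every key given in each row.

Emit:
jog_arm(
  plan=[
    {"dx": 0,"dy": 0,"dz": 0,"ax": 0,"ay": 0,"az": 0.77,"grip": 1},
    {"dx": 0,"dy": 0,"dz": 0,"ax": 0,"ay": 0,"az": 0.77,"grip": 1},
    {"dx": 0,"dy": 0,"dz": 0,"ax": 0,"ay": 0,"az": 0.76,"grip": 1},
    {"dx": 30,"dy": -22,"dz": 0,"ax": 0,"ay": 0,"az": 0,"grip": 1},
    {"dx": 30,"dy": -22,"dz": 0,"ax": 0,"ay": 0,"az": 0,"grip": 1},
    {"dx": 30,"dy": -22,"dz": 0,"ax": 0,"ay": 0,"az": 0,"grip": 1},
    {"dx": 30,"dy": -22,"dz": 0,"ax": 0,"ay": 0,"az": 0,"grip": 1},
    {"dx": 30,"dy": -22,"dz": 0,"ax": 0,"ay": 0,"az": 0,"grip": 1},
    {"dx": 30,"dy": -22,"dz": 0,"ax": 0,"ay": 0,"az": 0,"grip": 1},
    {"dx": 30,"dy": -22,"dz": 0,"ax": 0,"ay": 0,"az": 0,"grip": 1},
    {"dx": 30,"dy": -22,"dz": 0,"ax": 0,"ay": 0,"az": 0,"grip": 1},
    {"dx": 30,"dy": -22,"dz": 0,"ax": 0,"ay": 0,"az": 0,"grip": 1},
    {"dx": 30,"dy": -22,"dz": 0,"ax": 0,"ay": 0,"az": 0,"grip": 1},
    {"dx": 0,"dy": 0,"dz": 0,"ax": 0,"ay": 0,"az": 0,"grip": 1},
    {"dx": 0,"dy": 0,"dz": 0,"ax": 0,"ay": 0,"az": 0,"grip": 1},
  ],
  grip_force=40,
)

```text
clock: 1.4
position: [0.4384, -0.3371, 0.4043]
ee_rot: [-0.0, 1.0, 0.002, -0.0]
contact_force: [-0.7, 0.1, 0.0]
width: 0.0001
gripper_force: 0.0
```

Run:
```python
from h import *
s=sensors.get_state();print({k:np.round(v,4) for k,v in s.items()},manip.tcp_to_tips)
im=imaging.get_image("wrist");np.savez("pics/w2.npz",**im)
cv2.imwrite("pics/w2.png",cv2.cvtColor(im["image"],cv2.COLOR_RGB2BGR))
print([proj(im,np.array(p)).round(0) for p in [(.515,-.285,.071),(.515,-.216,.071),(.515,-.147,.071)]])
```

```text
{'clock': np.float64(1.4), 'qpos': array([-7.8120e-01,  2.4330e-01,  1.5519e+00, -3.0000e-04,  1.3472e+00,
        7.8570e-01]), 'qd': array([-0.0501, -0.0071,  0.0112, -0.0233,  0.0018, -0.0062]), 'effort': array([ 1.49890e+00, -3.95370e+01, -2.46899e+01,  2.81200e-01,
       -3.42000e-02,  5.10000e-02]), 'position': array([ 0.4384, -0.3371,  0.4043]), 'ee_rot': array([-2.e-04,  1.e+00,  2.e-03, -4.e-04]), 'contact_force': array([-0.6628,  0.1096,  0.0337]), 'moment': array([-0.0258,  0.0094,  0.0142]), 'gripper_force': np.float64(0.0), 'width': np.float64(0.0001)} 0.1734
[array([188.,  87.]), array([106.,  87.]), array([24., 87.])]
```

View pics/w2.png

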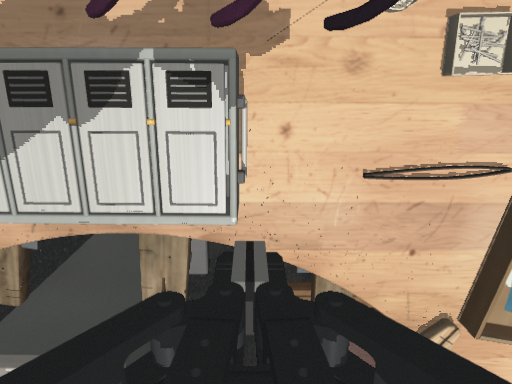

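Pads 4, 3 and 2 show at (189,89), (108,89) and (28,89), within 2–4 px of prediction. The box front edge is at row ~220 and the back at row ~50.

Run:
```python
from h import *
w=np.load("pics/w2.npz")
for p in [(189,89),(108,89),(28,89),(195,219),(160,219),(60,221),(195,50),(60,52),(238,135),(120,62),(122,212)]: print(p,on(w,*p,.07).round(4))
```

```text
(189, 89) [ 0.5133 -0.2856  0.07  ]
(108, 89) [ 0.5132 -0.2172  0.07  ]
(28, 89) [ 0.5133 -0.1491  0.07  ]
(195, 219) [ 0.3963 -0.2858  0.07  ]
(160, 219) [ 0.3962 -0.2528  0.07  ]
(60, 221) [ 0.3937 -0.1578  0.07  ]
(195, 50) [ 0.5439 -0.292   0.07  ]
(60, 52) [ 0.5424 -0.1808  0.07  ]
(238, 135) [ 0.4749 -0.3267  0.07  ]
(120, 62) [ 0.5346 -0.2296  0.07  ]
(122, 212) [ 0.403  -0.2177  0.07  ]
```

Emit:
jog_arm(
  plan=[
    {"dx": 25,"dy": -17,"dz": 15,"ax": 0,"ay": 0,"az": 0,"grip": 1},
    {"dx": 25,"dy": -17,"dz": 15,"ax": 0,"ay": 0,"az": 0,"grip": 1},
    {"dx": 25,"dy": -17,"dz": 15,"ax": 0,"ay": 0,"az": 0,"grip": 1},
    {"dx": 0,"dy": 0,"dz": 30,"ax": 0,"ay": 0,"az": 0,"grip": 1},
    {"dx": 0,"dy": 0,"dz": 30,"ax": 0,"ay": 0,"az": 0,"grip": 1},
    {"dx": 0,"dy": 0,"dz": 30,"ax": 0,"ay": 0,"az": 0,"grip": 1},
    {"dx": 0,"dy": 0,"dz": 10,"ax": 0,"ay": 0,"az": 0,"grip": 1},
    {"dx": 0,"dy": 0,"dz": 0,"ax": 0,"ay": 0,"az": 0,"grip": 1},
    {"dx": 0,"dy": 0,"dz": 0,"ax": 0,"ay": 0,"az": 0,"grip": 1},
  ],
)

```text
clock: 2.2
position: [0.5118, -0.2886, 0.2601]
ee_rot: [0.0, 1.0, -0.001, -0.0]
contact_force: [0.5, 0.5, 1.1]
width: -0.0001
gripper_force: 0.0
```

Emit:
jog_arm(
  plan=[
    {"dx": 1,"dy": -2,"dz": 5,"ax": 0,"ay": 0,"az": 0,"grip": 1},
    {"dx": 0,"dy": 0,"dz": 5,"ax": 0,"ay": 0,"az": 0,"grip": 1},
    {"dx": 0,"dy": 0,"dz": 2,"ax": 0,"ay": 0,"az": 0,"grip": 1},
    {"dx": 0,"dy": 0,"dz": 0,"ax": 0,"ay": 0,"az": 0,"grip": 1},
    {"dx": 0,"dy": 0,"dz": 0,"ax": 0,"ay": 0,"az": 0,"grip": 1},
  ],
)

```text
clock: 2.62
position: [0.5132, -0.2855, 0.2482]
ee_rot: [0.0, 1.0, 0.0, 0.0]
contact_force: [0.3, -0.6, -0.5]
width: 0.0001
gripper_force: 0.0
```

Emit:
jog_arm(
  plan=[
    {"dx": 0,"dy": 0,"dz": 1.5,"ax": 0,"ay": 0,"az": 0,"grip": 1},
    {"dx": 0,"dy": 0,"dz": 0,"ax": 0,"ay": 0,"az": 0,"grip": 1},
  ],
)

```text
clock: 2.78
position: [0.5132, -0.2854, 0.2463]
ee_rot: [0.0, 1.0, 0.0, 0.0]
contact_force: [-0.4, -0.1, -0.5]
width: -0.0
gripper_force: 0.0
```

Emit:
jog_arm(
  plan=[
    {"dx": 0,"dy": 0,"dz": 1.5,"ax": 0,"ay": 0,"az": 0,"grip": 1},
    {"dx": 0,"dy": 0,"dz": 0,"ax": 0,"ay": 0,"az": 0,"grip": 1},
  ],
)

```text
clock: 2.95
position: [0.5131, -0.2854, 0.2445]
ee_rot: [-0.0, 1.0, -0.0, -0.0]
contact_force: [-0.4, 0.2, -0.2]
width: -0.0002
gripper_force: 0.0
```

Emit:
jog_arm(
  plan=[
    {"dx": 0,"dy": 0,"dz": 1,"ax": 0,"ay": 0,"az": 0,"grip": 1},
    {"dx": 0,"dy": 0,"dz": 0,"ax": 0,"ay": 0,"az": 0,"grip": 1},
  ],
)

```text
clock: 3.12
position: [0.5131, -0.2854, 0.2435]
ee_rot: [-0.0, 1.0, -0.0, -0.0]
contact_force: [0.1, -0.0, 0.1]
width: 0.0
gripper_force: 0.0
```

Emit:
jog_arm(
  plan=[
    {"dx": 0,"dy": 0,"dz": 1,"ax": 0,"ay": 0,"az": 0,"grip": 1},
    {"dx": 0,"dy": 0,"dz": 0,"ax": 0,"ay": 0,"az": 0,"grip": 1},
  ],
)

```text
clock: 3.28
position: [0.5131, -0.2854, 0.243]
ee_rot: [0.0, 1.0, -0.0, 0.0]
contact_force: [-0.9, 0.5, 2.1]
width: -0.0001
gripper_force: 1.4
```

Emit:
jog_arm(
  plan=[
    {"dx": 0,"dy": 0,"dz": 1,"ax": 0,"ay": 0,"az": 0,"grip": 1},
    {"dx": 0,"dy": 0,"dz": 0,"ax": 0,"ay": 0,"az": 0,"grip": 1},
  ],
)

```text
clock: 3.45
position: [0.5131, -0.2854, 0.2429]
ee_rot: [0.0, 1.0, -0.0, 0.0]
contact_force: [-2.2, 3.0, 8.4]
width: 0.0003
gripper_force: 4.4
```

Lid 4 takes 8 N without rocking, so it is locked. On to lid 3.

Emit:
jog_arm(
  plan=[
    {"dx": 0,"dy": 0,"dz": -10,"ax": 0,"ay": 0,"az": 0,"grip": 1},
    {"dx": 0,"dy": -23,"dz": 0,"ax": 0,"ay": 0,"az": 0,"grip": 1},
    {"dx": 0,"dy": -23,"dz": 0,"ax": 0,"ay": 0,"az": 0,"grip": 1},
    {"dx": 0,"dy": -22,"dz": 0,"ax": 0,"ay": 0,"az": 0,"grip": 1},
    {"dx": 0,"dy": 0,"dz": 4,"ax": 0,"ay": 0,"az": 0,"grip": 1},
    {"dx": 0,"dy": 0,"dz": 2.5,"ax": 0,"ay": 0,"az": 0,"grip": 1},
    {"dx": 0,"dy": 0,"dz": 0,"ax": 0,"ay": 0,"az": 0,"grip": 1},
    {"dx": 0,"dy": 0,"dz": 0,"ax": 0,"ay": 0,"az": 0,"grip": 1},
  ],
)

```text
clock: 4.12
position: [0.5134, -0.2183, 0.2451]
ee_rot: [0.0, 1.0, -0.0, 0.0]
contact_force: [-0.8, -0.3, -0.7]
width: 0.0002
gripper_force: 0.0
```

Emit:
jog_arm(
  plan=[
    {"dx": 0,"dy": 0,"dz": 1.5,"ax": 0,"ay": 0,"az": 0,"grip": 1},
    {"dx": 0,"dy": 0,"dz": 0,"ax": 0,"ay": 0,"az": 0,"grip": 1},
  ],
)

```text
clock: 4.28
position: [0.5132, -0.2182, 0.2435]
ee_rot: [0.0, 1.0, -0.0, -0.0]
contact_force: [-0.8, 0.9, 0.6]
width: -0.0001
gripper_force: 0.0
```

Emit:
jog_arm(
  plan=[
    {"dx": 0,"dy": 0,"dz": 1,"ax": 0,"ay": 0,"az": 0,"grip": 1},
    {"dx": 0,"dy": 0,"dz": 0,"ax": 0,"ay": 0,"az": 0,"grip": 1},
  ],
)

```text
clock: 4.45
position: [0.5132, -0.2181, 0.2431]
ee_rot: [0.0, 1.0, -0.0, 0.0]
contact_force: [0.0, -1.4, 3.0]
width: 0.0
gripper_force: 1.2
```

Emit:
jog_arm(
  plan=[
    {"dx": 0,"dy": 0,"dz": 0.8,"ax": 0,"ay": 0,"az": 0,"grip": 1},
    {"dx": 0,"dy": 0,"dz": 0,"ax": 0,"ay": 0,"az": 0,"grip": 1},
  ],
)

```text
clock: 4.62
position: [0.5132, -0.218, 0.243]
ee_rot: [0.001, 1.0, -0.0, 0.0]
contact_force: [-1.4, -0.5, 7.6]
width: 0.0001
gripper_force: 3.7
```

Emit:
jog_arm(
  plan=[
    {"dx": 0,"dy": 0,"dz": -10,"ax": 0,"ay": 0,"az": 0,"grip": 1},
    {"dx": 0,"dy": -23,"dz": 0,"ax": 0,"ay": 0,"az": 0,"grip": 1},
    {"dx": 0,"dy": -23,"dz": 0,"ax": 0,"ay": 0,"az": 0,"grip": 1},
    {"dx": 0,"dy": -22,"dz": 0,"ax": 0,"ay": 0,"az": 0,"grip": 1},
    {"dx": 0,"dy": 0,"dz": 5,"ax": 0,"ay": 0,"az": 0,"grip": 1},
    {"dx": 0,"dy": 0,"dz": 2.5,"ax": 0,"ay": 0,"az": 0,"grip": 1},
    {"dx": 0,"dy": 0,"dz": 0,"ax": 0,"ay": 0,"az": 0,"grip": 1},
    {"dx": 0,"dy": 0,"dz": 0,"ax": 0,"ay": 0,"az": 0,"grip": 1},
  ],
)

```text
clock: 5.28
position: [0.5133, -0.1503, 0.2443]
ee_rot: [0.0, 1.0, -0.0, 0.0]
contact_force: [-0.2, -0.0, 0.1]
width: 0.0003
gripper_force: 0.0
```

Emit:
jog_arm(
  plan=[
    {"dx": 0,"dy": 0,"dz": 1.2,"ax": 0,"ay": 0,"az": 0,"grip": 1},
    {"dx": 0,"dy": 0,"dz": 0,"ax": 0,"ay": 0,"az": 0,"grip": 1},
  ],
)

```text
clock: 5.45
position: [0.5134, -0.1504, 0.2433]
ee_rot: [0.0, 1.0, -0.001, 0.0]
contact_force: [-0.5, -0.0, 0.9]
width: -0.0001
gripper_force: 0.1
```

Emit:
jog_arm(
  plan=[
    {"dx": 0,"dy": 0,"dz": 0.8,"ax": 0,"ay": 0,"az": 0,"grip": 1},
    {"dx": 0,"dy": 0,"dz": 0,"ax": 0,"ay": 0,"az": 0,"grip": 1},
  ],
)

```text
clock: 5.62
position: [0.5134, -0.1502, 0.2429]
ee_rot: [0.001, 1.0, -0.0, 0.001]
contact_force: [-0.4, -1.2, 2.8]
width: -0.0002
gripper_force: 1.5
```

Emit:
jog_arm(
  plan=[
    {"dx": 0,"dy": 0,"dz": 0.8,"ax": 0,"ay": 0,"az": 0,"grip": 1},
    {"dx": 0,"dy": 0,"dz": 0,"ax": 0,"ay": 0,"az": 0,"grip": 1},
  ],
)

```text
clock: 5.78
position: [0.5135, -0.1501, 0.2421]
ee_rot: [0.001, 1.0, 0.0, 0.001]
contact_force: [-0.5, -2.5, 4.1]
width: 0.0003
gripper_force: 2.3
```

Emit:
jog_arm(
  plan=[
    {"dx": 0,"dy": 0,"dz": 1.5,"ax": 0,"ay": 0,"az": 0,"grip": 1},
    {"dx": 0,"dy": 0,"dz": 0,"ax": 0,"ay": 0,"az": 0,"grip": 1},
  ],
)

```text
clock: 5.95
position: [0.5135, -0.15, 0.2405]
ee_rot: [0.001, 1.0, 0.0, 0.001]
contact_force: [-0.4, -3.0, 3.9]
width: 0.0002
gripper_force: 2.2
```

Emit:
jog_arm(
  plan=[
    {"dx": 0,"dy": 0,"dz": 0.7,"ax": 0,"ay": 0,"az": 0,"grip": 1},
    {"dx": 0,"dy": 0,"dz": 0,"ax": 0,"ay": 0,"az": 0,"grip": 1},
  ],
)

```text
clock: 6.12
position: [0.5135, -0.15, 0.2398]
ee_rot: [0.001, 1.0, 0.0, 0.001]
contact_force: [0.7, -2.3, 5.9]
width: 0.0002
gripper_force: 2.3
```

Lid 2 follows the press at about 4 N. I'll keep pressing.

Emit:
jog_arm(
  plan=[
    {"dx": 0,"dy": 0,"dz": 2,"ax": 0,"ay": 0,"az": 0,"grip": 1},
    {"dx": 0,"dy": 0,"dz": 2,"ax": 0,"ay": 0,"az": 0,"grip": 1},
    {"dx": 0,"dy": 0,"dz": 2,"ax": 0,"ay": 0,"az": 0,"grip": 1},
    {"dx": 0,"dy": 0,"dz": 2,"ax": 0,"ay": 0,"az": 0,"grip": 1},
    {"dx": 0,"dy": 0,"dz": 2,"ax": 0,"ay": 0,"az": 0,"grip": 1},
    {"dx": 0,"dy": 0,"dz": 0,"ax": 0,"ay": 0,"az": 0,"grip": 1},
  ],
)

```text
clock: 6.62
position: [0.5131, -0.1494, 0.2293]
ee_rot: [-0.0, 1.0, -0.0, 0.0]
contact_force: [0.1, -1.5, 4.2]
width: -0.0
gripper_force: 1.3
```

Emit:
jog_arm(
  plan=[
    {"dx": 0,"dy": 0,"dz": 2,"ax": 0,"ay": 0,"az": 0,"grip": 1},
    {"dx": 0,"dy": 0,"dz": 2,"ax": 0,"ay": 0,"az": 0,"grip": 1},
    {"dx": 0,"dy": 0,"dz": 2,"ax": 0,"ay": 0,"az": 0,"grip": 1},
    {"dx": 0,"dy": 0,"dz": 2,"ax": 0,"ay": 0,"az": 0,"grip": 1},
    {"dx": 0,"dy": 0,"dz": 0,"ax": 0,"ay": 0,"az": 0,"grip": 1},
  ],
)

```text
clock: 7.03
position: [0.5135, -0.1492, 0.2213]
ee_rot: [-0.0, 1.0, -0.0, 0.0]
contact_force: [1.3, -0.9, 2.4]
width: 0.0001
gripper_force: 1.3
```

Emit:
jog_arm(
  plan=[
    {"dx": 0,"dy": 0,"dz": 2,"ax": 0,"ay": 0,"az": 0,"grip": 1},
    {"dx": 0,"dy": 0,"dz": 2,"ax": 0,"ay": 0,"az": 0,"grip": 1},
    {"dx": 0,"dy": 0,"dz": 2,"ax": 0,"ay": 0,"az": 0,"grip": 1},
    {"dx": 0,"dy": 0,"dz": 2,"ax": 0,"ay": 0,"az": 0,"grip": 1},
    {"dx": 0,"dy": 0,"dz": 0,"ax": 0,"ay": 0,"az": 0,"grip": 1},
  ],
)

```text
clock: 7.45
position: [0.5131, -0.1494, 0.2128]
ee_rot: [-0.0, 1.0, -0.0, -0.0]
contact_force: [1.8, -0.1, 1.4]
width: 0.0001
gripper_force: 1.1
```

Emit:
jog_arm(
  plan=[
    {"dx": 0,"dy": 0,"dz": 1.5,"ax": 0,"ay": 0,"az": 0,"grip": 1},
    {"dx": 0,"dy": 0,"dz": 0,"ax": 0,"ay": 0,"az": 0,"grip": 1},
  ],
)

```text
clock: 7.62
position: [0.5131, -0.1494, 0.2116]
ee_rot: [-0.0, 1.0, -0.0, -0.0]
contact_force: [0.9, -0.3, 1.8]
width: -0.0002
gripper_force: 1.1
```

Emit:
jog_arm(
  plan=[
    {"dx": 0,"dy": 0,"dz": -10,"ax": 0,"ay": 0,"az": 0,"grip": 1},
    {"dx": 0,"dy": 0,"dz": -25,"ax": 0,"ay": 0,"az": 0,"grip": 1},
    {"dx": 0,"dy": 0,"dz": -35,"ax": 0,"ay": 0,"az": 0,"grip": 1},
    {"dx": 0,"dy": 0,"dz": -35,"ax": 0,"ay": 0,"az": 0,"grip": 1},
    {"dx": 0,"dy": 0,"dz": -35,"ax": 0,"ay": 0,"az": 0,"grip": 1},
    {"dx": -30,"dy": 0,"dz": -10,"ax": 0,"ay": 0,"az": 0,"grip": 1},
    {"dx": -30,"dy": 0,"dz": 0,"ax": 0,"ay": 0,"az": 0,"grip": 1},
    {"dx": -30,"dy": 0,"dz": 0,"ax": 0,"ay": 0,"az": 0,"grip": 1},
    {"dx": -30,"dy": 0,"dz": 0,"ax": 0,"ay": 0,"az": 0,"grip": 1},
    {"dx": -30,"dy": 0,"dz": 0,"ax": 0,"ay": 0,"az": 0,"grip": 1},
    {"dx": 0,"dy": 0,"dz": 0,"ax": 0,"ay": 0,"az": 0,"grip": 1},
    {"dx": 0,"dy": 0,"dz": 0,"ax": 0,"ay": 0,"az": 0,"grip": 1},
  ],
)

```text
clock: 8.62
position: [0.3613, -0.1488, 0.3621]
ee_rot: [-0.0, 1.0, -0.001, -0.0]
contact_force: [1.1, -0.4, -0.2]
width: -0.0002
gripper_force: 0.0
```

Run:
```python
from h import *
im=imaging.get_image("wrist");np.savez("pics/w3.npz",**im)
sc=imaging.get_image("scene");np.savez("pics/s3.npz",**sc)
a=cv2.resize(im["image"],(800,600));cv2.imwrite("pics/w3.png",cv2.cvtColor(cv2.hconcat([cv2.resize(im["image"],(480,360)),cv2.resize(sc["image"][130:240,180:320],None,fx=2.28,fy=3.273)]),cv2.COLOR_RGB2BGR))
for x,z in [(.441,.138),(.402,.07)]: print([proj(im,np.array((x,y,z))).round(0)for y in(-.119,-.179)],[proj(sc,np.array((x,y,z))).round(0)for y in(-.119,-.179)])
print([proj(im,np.array((.513,y,.07))).round(0)for y in(-.081,-.149,-.2175,-.2857)])
```

```text
[array([193.,  80.]), array([306.,  80.])] [array([249., 176.]), array([263., 179.])]
[array([210., 137.]), array([290., 136.])] [array([243., 197.]), array([257., 201.])]
[array([147., -31.]), array([250., -32.]), array([353., -32.]), array([455., -31.])]
```

View pics/w3.png

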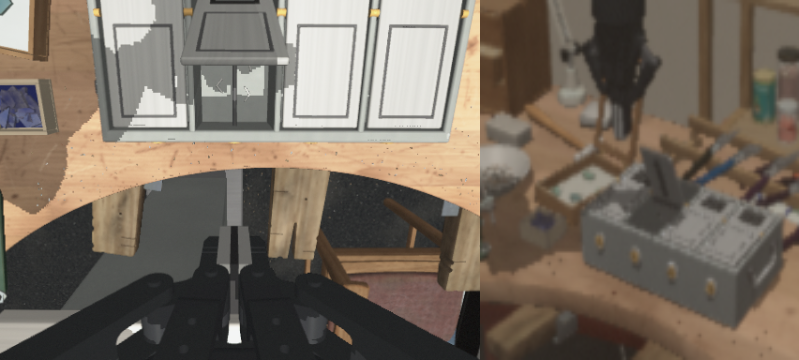

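Lid 2 stands up with its front edge at row ~62 in the shrunk wrist view, columns 182–287. That is about 1.05 rad, and the other lids are flush. Now I lower in front of it and push back.

Emit:
jog_arm(
  plan=[
    {"dx": 0,"dy": 0,"dz": 23,"ax": 0,"ay": 0,"az": 0,"grip": 1},
    {"dx": 0,"dy": 0,"dz": 23,"ax": 0,"ay": 0,"az": 0,"grip": 1},
    {"dx": 0,"dy": 0,"dz": 23,"ax": 0,"ay": 0,"az": 0,"grip": 1},
    {"dx": 22,"dy": 0,"dz": 0,"ax": 0,"ay": 0,"az": 0,"grip": 1},
    {"dx": 22,"dy": 0,"dz": 0,"ax": 0,"ay": 0,"az": 0,"grip": 1},
    {"dx": 15,"dy": 0,"dz": 0,"ax": 0,"ay": 0,"az": 0,"grip": 1},
    {"dx": 5,"dy": 0,"dz": 0,"ax": 0,"ay": 0,"az": 0,"grip": 1},
    {"dx": 0,"dy": 0,"dz": 0,"ax": 0,"ay": 0,"az": 0,"grip": 1},
    {"dx": 0,"dy": 0,"dz": 0,"ax": 0,"ay": 0,"az": 0,"grip": 1},
  ],
)

```text
clock: 9.47
position: [0.4272, -0.1492, 0.2924]
ee_rot: [-0.0, 1.0, 0.0, -0.001]
contact_force: [-0.4, -0.2, 0.4]
width: -0.0002
gripper_force: 0.0
```

Emit:
jog_arm(
  plan=[
    {"dx": 2,"dy": 0,"dz": 0,"ax": 0,"ay": 0,"az": 0,"grip": 1},
    {"dx": 2,"dy": 0,"dz": 0,"ax": 0,"ay": 0,"az": 0,"grip": 1},
    {"dx": 2,"dy": 0,"dz": 0,"ax": 0,"ay": 0,"az": 0,"grip": 1},
    {"dx": 0,"dy": 0,"dz": 0,"ax": 0,"ay": 0,"az": 0,"grip": 1},
  ],
)

```text
clock: 9.8
position: [0.4332, -0.1496, 0.2931]
ee_rot: [0.0, 1.0, -0.0, 0.0]
contact_force: [-0.2, -0.4, -0.1]
width: -0.0001
gripper_force: 0.0
```

Emit:
jog_arm(
  plan=[
    {"dx": 2,"dy": 0,"dz": 0,"ax": 0,"ay": 0,"az": 0,"grip": 1},
    {"dx": 2,"dy": 0,"dz": 0,"ax": 0,"ay": 0,"az": 0,"grip": 1},
    {"dx": 0,"dy": 0,"dz": 0,"ax": 0,"ay": 0,"az": 0,"grip": 1},
  ],
)

```text
clock: 10.05
position: [0.437, -0.1494, 0.293]
ee_rot: [-0.0, 1.0, -0.0, -0.0]
contact_force: [-1.6, 0.9, 2.4]
width: 0.0004
gripper_force: 0.9
```

Emit:
jog_arm(
  plan=[
    {"dx": 2,"dy": 0,"dz": 0,"ax": 0,"ay": 0,"az": 0,"grip": 1},
    {"dx": 2,"dy": 0,"dz": 0,"ax": 0,"ay": 0,"az": 0,"grip": 1},
    {"dx": 2,"dy": 0,"dz": 0,"ax": 0,"ay": 0,"az": 0,"grip": 1},
    {"dx": 0,"dy": 0,"dz": 0,"ax": 0,"ay": 0,"az": 0,"grip": 1},
  ],
)

```text
clock: 10.38
position: [0.4436, -0.1495, 0.2929]
ee_rot: [0.0, 1.0, -0.0, 0.0]
contact_force: [-1.1, -0.4, 1.1]
width: -0.0002
gripper_force: 0.4
```

Emit:
jog_arm(
  plan=[
    {"dx": 3,"dy": 0,"dz": 0,"ax": 0,"ay": 0,"az": 0,"grip": 1},
    {"dx": 3,"dy": 0,"dz": 0,"ax": 0,"ay": 0,"az": 0,"grip": 1},
    {"dx": 0,"dy": 0,"dz": 0,"ax": 0,"ay": 0,"az": 0,"grip": 1},
  ],
)

```text
clock: 10.63
position: [0.4499, -0.1495, 0.2929]
ee_rot: [0.0, 1.0, -0.0, 0.001]
contact_force: [-1.1, 0.1, -0.7]
width: 0.0001
gripper_force: 0.1
```

Emit:
jog_arm(
  plan=[
    {"dx": 3,"dy": 0,"dz": 0,"ax": 0,"ay": 0,"az": 0,"grip": 1},
    {"dx": 3,"dy": 0,"dz": 0,"ax": 0,"ay": 0,"az": 0,"grip": 1},
    {"dx": 3,"dy": 0,"dz": 0,"ax": 0,"ay": 0,"az": 0,"grip": 1},
    {"dx": 3,"dy": 0,"dz": 0,"ax": 0,"ay": 0,"az": 0,"grip": 1},
    {"dx": 0,"dy": 0,"dz": 0,"ax": 0,"ay": 0,"az": 0,"grip": 1},
  ],
)

```text
clock: 11.05
position: [0.4619, -0.1495, 0.2929]
ee_rot: [0.0, 1.0, 0.0, 0.001]
contact_force: [0.4, 1.1, 0.2]
width: 0.0002
gripper_force: 0.0
```

Emit:
jog_arm(
  plan=[
    {"dx": 3,"dy": 0,"dz": 0,"ax": 0,"ay": 0,"az": 0,"grip": 1},
    {"dx": 3,"dy": 0,"dz": 0,"ax": 0,"ay": 0,"az": 0,"grip": 1},
    {"dx": 3,"dy": 0,"dz": 0,"ax": 0,"ay": 0,"az": 0,"grip": 1},
    {"dx": 3,"dy": 0,"dz": 0,"ax": 0,"ay": 0,"az": 0,"grip": 1},
    {"dx": 0,"dy": 0,"dz": 0,"ax": 0,"ay": 0,"az": 0,"grip": 1},
  ],
)

```text
clock: 11.47
position: [0.4738, -0.1495, 0.2929]
ee_rot: [0.0, 1.0, 0.0, 0.0]
contact_force: [-0.5, -0.5, -0.5]
width: 0.0003
gripper_force: 0.0
```

Emit:
jog_arm(
  plan=[
    {"dx": 2,"dy": 0,"dz": 0,"ax": 0,"ay": 0,"az": 0,"grip": 1},
    {"dx": 2,"dy": 0,"dz": 0,"ax": 0,"ay": 0,"az": 0,"grip": 1},
    {"dx": 2,"dy": 0,"dz": 0,"ax": 0,"ay": 0,"az": 0,"grip": 1},
    {"dx": 0,"dy": 0,"dz": 0,"ax": 0,"ay": 0,"az": 0,"grip": 1},
  ],
)

```text
clock: 11.8
position: [0.4794, -0.1495, 0.2927]
ee_rot: [0.0, 1.0, -0.0, -0.0]
contact_force: [0.3, -1.1, 0.7]
width: 0.0002
gripper_force: 0.2
```

Emit:
jog_arm(
  plan=[
    {"dx": 2,"dy": 0,"dz": 0,"ax": 0,"ay": 0,"az": 0,"grip": 1},
    {"dx": 2,"dy": 0,"dz": 0,"ax": 0,"ay": 0,"az": 0,"grip": 1},
    {"dx": 0,"dy": 0,"dz": 0,"ax": 0,"ay": 0,"az": 0,"grip": 1},
  ],
)

```text
clock: 12.05
position: [0.4834, -0.1494, 0.2927]
ee_rot: [-0.0, 1.0, -0.0, -0.0]
contact_force: [-0.9, -0.2, -1.8]
width: -0.0001
gripper_force: 0.4
```

Emit:
jog_arm(
  plan=[
    {"dx": 1.5,"dy": 0,"dz": 0,"ax": 0,"ay": 0,"az": 0,"grip": 1},
    {"dx": 0,"dy": 0,"dz": 0,"ax": 0,"ay": 0,"az": 0,"grip": 1},
  ],
)

```text
clock: 12.22
position: [0.4848, -0.1494, 0.2928]
ee_rot: [-0.0, 1.0, -0.0, -0.0]
contact_force: [-2.0, -1.0, -0.3]
width: -0.0002
gripper_force: 0.4
```

Emit:
jog_arm(
  plan=[
    {"dx": 1.5,"dy": 0,"dz": 0,"ax": 0,"ay": 0,"az": 0,"grip": 1},
    {"dx": 0,"dy": 0,"dz": 0,"ax": 0,"ay": 0,"az": 0,"grip": 1},
  ],
)

```text
clock: 12.38
position: [0.4863, -0.1494, 0.2929]
ee_rot: [-0.0, 1.0, -0.0, 0.0]
contact_force: [-1.0, 1.2, -0.7]
width: -0.0002
gripper_force: 0.5
```

Emit:
jog_arm(
  plan=[
    {"dx": 1.5,"dy": 0,"dz": 0,"ax": 0,"ay": 0,"az": 0,"grip": 1},
    {"dx": 0,"dy": 0,"dz": 0,"ax": 0,"ay": 0,"az": 0,"grip": 1},
  ],
)

```text
clock: 12.55
position: [0.4879, -0.1494, 0.2929]
ee_rot: [0.0, 1.0, -0.0, 0.0]
contact_force: [-1.0, 0.2, -0.8]
width: 0.0001
gripper_force: 0.5
```

Emit:
jog_arm(
  plan=[
    {"dx": 1,"dy": 0,"dz": 0,"ax": 0,"ay": 0,"az": 0,"grip": 1},
    {"dx": 0,"dy": 0,"dz": 0,"ax": 0,"ay": 0,"az": 0,"grip": 1},
  ],
)

```text
clock: 12.72
position: [0.4883, -0.1494, 0.2929]
ee_rot: [0.0, 1.0, 0.0, -0.001]
contact_force: [-3.1, -0.6, 0.7]
width: 0.0006
gripper_force: 1.7
```

Emit:
jog_arm(
  plan=[
    {"dx": 0.7,"dy": 0,"dz": 0,"ax": 0,"ay": 0,"az": 0,"grip": 1},
    {"dx": 0,"dy": 0,"dz": 0,"ax": 0,"ay": 0,"az": 0,"grip": 1},
  ],
)

```text
clock: 12.88
position: [0.4886, -0.1494, 0.2928]
ee_rot: [-0.0, 1.0, 0.0, -0.001]
contact_force: [-5.0, -0.8, 2.2]
width: -0.0005
gripper_force: 2.7
```

It is against the stop, where predicted. Backing off and checking.

Emit:
jog_arm(
  plan=[
    {"dx": 0.6,"dy": 0,"dz": 0,"ax": 0,"ay": 0,"az": 0,"grip": 1},
    {"dx": 0,"dy": 0,"dz": 0,"ax": 0,"ay": 0,"az": 0,"grip": 1},
  ],
)

```text
clock: 13.05
position: [0.4888, -0.1494, 0.2928]
ee_rot: [-0.0, 1.0, 0.0, -0.002]
contact_force: [-6.6, -0.3, 3.4]
width: 0.0001
gripper_force: 3.3
```

Emit:
jog_arm(
  plan=[
    {"dx": -8,"dy": 0,"dz": 0,"ax": 0,"ay": 0,"az": 0,"grip": 1},
    {"dx": -25,"dy": 0,"dz": 0,"ax": 0,"ay": 0,"az": 0,"grip": 1},
    {"dx": -30,"dy": 0,"dz": -5,"ax": 0,"ay": 0,"az": 0,"grip": 1},
    {"dx": -30,"dy": 0,"dz": -30,"ax": 0,"ay": 0,"az": 0,"grip": 1},
    {"dx": -30,"dy": 0,"dz": -30,"ax": 0,"ay": 0,"az": 0,"grip": 1},
    {"dx": -20,"dy": 0,"dz": -30,"ax": 0,"ay": 0,"az": 0,"grip": 1},
    {"dx": 0,"dy": 0,"dz": -35,"ax": 0,"ay": 0,"az": 0,"grip": 1},
    {"dx": 0,"dy": 0,"dz": 0,"ax": 0,"ay": 0,"az": 0,"grip": 1},
    {"dx": 0,"dy": 0,"dz": 0,"ax": 0,"ay": 0,"az": 0,"grip": 1},
  ],
)

```text
clock: 13.8
position: [0.3485, -0.1498, 0.4243]
ee_rot: [0.002, 1.0, -0.0, 0.004]
contact_force: [-0.1, 0.2, -0.9]
width: 0.0004
gripper_force: 0.0
```

Run:
```python
from h import *
im=imaging.get_image("wrist")
sc=imaging.get_image("scene")
cv2.imwrite("pics/w4.png",cv2.cvtColor(cv2.hconcat([cv2.resize(im["image"],(480,360)),cv2.resize(sc["image"][130:240,180:320],None,fx=2.28,fy=3.273)]),cv2.COLOR_RGB2BGR))
for th in (1.5,1.6,1.7,1.85):
  print(th,[(proj(im,np.array((.486-.084*np.cos(th),y,.0675+.084*np.sin(th))))*.9375).round(0)for y in(-.119,-.179)],[((proj(sc,np.array((.486-.084*np.cos(th),y,.0675+.084*np.sin(th))))-[180,130])*[2.28,3.273]+[480,0]).round(0)for y in(-.119,-.179)])
print([(proj(im,np.array((.391,y,.07)))*.9375).round(0)for y in(-.04,-.325)])
```

```text
1.5 [array([186.,  -0.]), array([275.,  -0.])] [array([651., 128.]), array([683., 138.])]
1.6 [array([186., -14.]), array([276., -14.])] [array([654., 125.]), array([686., 135.])]
1.7 [array([185., -28.]), array([276., -28.])] [array([657., 123.]), array([689., 133.])]
1.85 [array([185., -48.]), array([276., -48.])] [array([661., 122.]), array([693., 132.])]
[array([121., 121.]), array([409., 121.])]
```

View pics/w4.png

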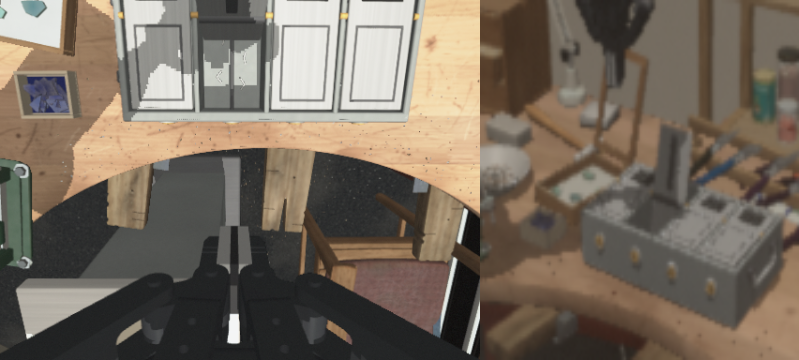

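Lid 2's raised edge in the scene crop runs from (662,122) to (692,132), which matches 1.85 rad. The box front is at row 121, as predicted, so the box has not shifted.

```bash
python3 -c "
from rig import manip; print(manip.sign_off())"
```

```text
the job is handed in; nothing more can be done
None
```

The unlocked lid was lid 2 (second from the left): it is open against its stop and stayed open when the arm backed off, the box did not shift, and the job is handed in at about 14 s; lid 1 needed no press.

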